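# Open the kit case to its stop

### The job

Unbolt the grey kit case on the bench and open its stiff lid all the way: slide the bolt on its side fully open, raise the lid and bring it gently but firmly up against the rubber-tipped stop behind the hinge, then let go so that it stays resting on the stop. The stop's setting changes from day to day, so feel for it and do not force or slam the lid against it, and leave the meter, tape and gear lying around the case where they are.

Things in the scene. Friction and masses are not known exactly. Their poses are not given: they have to be found in the camera images.
- case: Fixed grey plastic kit case, 170 (x) x 260 (y) x 80 mm high without its lid; origin under its centre on the bench, x from the robot's side towards the hinge, y to the left, z up. The lid's hinge runs along its far top edge, the bolt is on its left (+y) side, the stop stands behind the far edge.
- hinge (a point): Middle of the lid's hinge axis (axis along the case's y), fixed on the case at 85 mm in x, 80 mm in z.
- lid (a joint): Lid angle in rad: 0 shut, growing as the lid rises and swings away from the robot; 1.57 is upright. The hinge has friction (about 0.3 Nm, 2 N at the bar) and the lid (about 0.4 kg) stays where it is left from 1.1 rad on. The rubber stop is met somewhere between 1.62 and 1.97 rad, differently each time; the setting is not reported.
- bar (a point): Middle of the lid's handle, a round black bar 12 mm thick and 110 mm long, along y, on two end posts; its axis is 150 mm from the hinge along the lid and 35 mm clear above the lid's upper face (43 mm above the hinge axis when shut). Turns with the lid, a plate 166 x 260 x 8 mm whose underside meets the hinge axis and whose left edge has a flat steel tongue that the bolt overlaps.
- bolt (a joint): Travel of the flat steel bolt in m: near 0 when it locks the lid's tongue, 0.035 when fully open; slides along the case's x, away from the robot to open, against about 2 N of friction, to a hard end. Until it has gone 20 mm it may hold the lid shut.
- bolt_knob (a point): On the axis of the bolt's upright round black knob, 14 mm in diameter, 30 mm tall, standing on the bolt's 7 mm thick plate; this point is 12 mm below the knob's top and 18 mm above the bolt plate. Moves with the bolt.
- stay: Fixed dark steel post, 40 mm wide, behind the case's far right part; origin on the hinge line, 85 mm right of its middle. Its near face is 62 mm behind the hinge. A screw with an 18 mm rubber ball reaches from it towards the lid, 60 mm above the hinge axis, how far is unknown. The rubber yields 1 mm per 15 N and must never bear over 25 N (10 N at the bar, beyond friction).
- meter: Loose black multimeter 130 x 70 x 34 mm on the bench, origin under its centre; leave alone.
- tape: Loose black roll of tape, 70 mm across, 18 mm high, origin under its centre; leave alone.
- gear: Loose green plastic gear, 80 mm across, 8 mm thick with a 28 mm tall hub, origin under its centre; leave alone.
There are look-alikes about, which are no part of the job. What is shaped like the stay but blue or pink is not meant.

How it is judged:
By the outcome, as a careful person would: the job done as asked, in the order asked, and still so for the second after the job is handed in, with the robot touching nothing.
It also fails if it takes over 64 s, if anything falls off the work surface, if the arm or the gripper's body presses on something with over 40 N, if the wrist force passes 120 N, or if a joint passes its speed limit or range.

### The arm

A 7-joint arm with a two-finger parallel gripper is mounted at the origin on the work surface. World frame = base frame: x ahead of the robot, y to its left, z up, the work surface at z = 0. Lengths are in m, angles in rad, forces in N, time in s.
With the tool pointing down it reaches from about 0.425 to 0.95 m from the base axis. Payload 4.7 kg.
Tool frame: the origin (TCP) lies on the centre line of the jaws, within the pads' length; the fingertips stand 11 mm ahead of it and the grasp point (between the pads) lies 8 mm behind it (nose_length is the distance from the TCP to the fingertips, in m); x points along the fingers, y is the direction in which the jaws open and shut, and the axes are right-handed (so a half turn about x gives the same grasp; the last joint's range is limited). The gripper opens to 85 mm and grips with 20 to 120 N. Pads are 22 mm wide; open, the fingers measure 114 mm over their backs; the gripper's body (76 mm by 85 mm) begins 54 mm behind the grasp point. The pads swing forward as they close: fully open they stand 13 mm farther back than shut.
Start: joints at [1.282, 0.469, -0.049, 1.532, 0.024, 1.141, -0.082], TCP at [0.173, -0.652, 0.242] pointing down, gripper open.
Joint ranges: [-2.59, 2.59], [-0.33, 1.99], [-1.39, 1.29], [0.1, 2.45], [-1.04, 4.18], [0.21, 1.99], [-2.66, 2.66]. Speed limits (rad/s): [2.57, 2.57, 3.14, 3.14, 3.14, 3.14, 3.14].

### API

Orientations are given as a rotation vector (axis times angle).
In Python, from cell import * gives the robot as it stands.
- The arm moves only by the shell command python3 -m handwheel 'ROWS' [FORCE]. ROWS is JSON, a list of rows, each a list of 7 numbers: the shift along the tool's x, y, z in cm, then the turn, a rotation vector about the tool's x, y, z in rad, then the closure in counts, from 0 (fully open) to 255 (shut). A call has 1 to 20 rows; each row is the pose to reach, as a shift and turn from the pose measured when the call began, along the tool's axes at that moment; what a row does not reach only later rows make up. A row lasts 1/10 s, in which the tool goes at most 50 mm and 8.59 degrees, less where a joint would pass 70% of its speed; a pose out of reach is approached as far as the arm can. A call with a gripper value outside its range is refused whole. The fingers move at their own pace and stop on an object; FORCE is the grip in N (left out, the last holds). Time passes only in rows, so rows that repeat a pose let the fingers close. It gives the time, the measured TCP pose, the force and the opening at its end, in the units of the state.
- state(): the state, without advancing time (a new reading comes with each control period).
- read_camera(name): name is "scene" or "top" or "wrist"; returns the picture (420x560x3 uint8, red, green, blue); there is no depth.
- calibration(name): a dict with "K" (3x3 intrinsics, pixels), "rvec" (rotation vector, rad) and "tvec" (3), from world to camera coordinates, as OpenCV has them. Camera axes: x right, y down, z forward; pixel columns grow to the right and rows downward; lengths in m; the calibration is good to about 2 mm. A picture is of the moment at which its call begins: read the wrist's pose just before it. calibration takes no time and is no camera call; for the wrist camera it gives the pose at the moment of the call.
- hand_in(): hands the job in, once; it reports no verdict.
Trained networks look in the newest picture that a camera, given by its name, has taken for a name from the list of things; names that differ only in an ending like _2 or _b are one class to them, and where a whole thing is asked for, a point or a joint stands for the part that bears it (a point fixed in the world has none). Each returns a list of dicts, best first, with "confidence" (0 to 1); they miss things now and then, are a little off and sometimes report something else, mostly with a low value. They report only what shows in the picture. A call takes as long as a camera call. They do not tell look-alikes from the thing itself.
- boxes_of(name, camera): "xyz" ([x, y, z] in m, in world coordinates, good to about 4 mm: the middle of the surface that is visible of it).
- trace(name, camera): "mask" (420x560 bool, what is visible of it).
- spot_point(name, camera): "xyz" ([x, y, z] in m, in world coordinates, good to about 4 mm: a listed point, or the origin of a listed thing).
The state is a dict: "clock": time; "joint_pos": joint angles; "qd": joint speeds; "tau": joint torques, N m; "eef_pos": TCP position; "ee_rot": TCP orientation; "ft_force": force on the tool from outside, world axes, zero at the start; "ft_torque": the same for the moment, N m; "gripper_width": finger opening in m.
Only numpy, scipy, OpenCV 4.12 (cv2) and the standard library are available. Lean on these libraries where they do the work, as an engineer would, in place of code of your own. Each camera call takes 0.05 s, during which the arm holds its last target. There are 200 camera calls.

## Working session

There is one attempt and no reset: what is moved stays moved. The work goes in short steps, Python scripts to look and compute and a shell command to move; the robot and the scene stay as the last step left them, time stands still between calls to the robot, and variables do not carry over. Pictures are saved under pics/ and viewed, about 8 in all and at most 12, crops included, and the job is handed in when it is done.

```bash
mkdir -p pics; python3 - <<'E'
from cell import *
import cv2,numpy as np
s=state();print({k:np.round(v,3).tolist() for k,v in s.items()})
a=read_camera("scene");b=read_camera("top")
cv2.imwrite("pics/a.png",a[:,:,::-1]);cv2.imwrite("pics/b.png",b[:,:,::-1])
for c in("scene","top"):
  for n in("case","hinge","bar","bolt_knob","stay","meter","tape","gear"):
    try:print(c,n,[(np.round(d["xyz"],3).tolist(),round(d["confidence"],2)) for d in spot_point(n,c)])
    except Exception as e:print(c,n,e)
E
```

```text
{'clock': 0.0, 'joint_pos': [1.282, 0.469, -0.049, 1.534, 0.024, 1.141, -0.082], 'qd': [0.0, 0.001, 0.001, -0.002, 0.001, -0.001, -0.001], 'tau': [-0.0, -51.03, -0.047, -23.771, 0.011, 0.007, 0.0], 'eef_pos': [0.173, -0.652, 0.241], 'ee_rot': [2.083, 0.274, -2.084], 'ft_force': [1.296, 0.433, -0.495], 'ft_torque': [-0.036, -0.015, -0.077], 'gripper_width': 0.086}
scene case [([0.496, -0.061, -0.001], 0.96), ([0.595, -0.128, 0.077], 0.25)]
scene hinge [([0.581, -0.05, 0.078], 0.57)]
scene bar [([0.436, -0.071, 0.124], 0.81)]
scene bolt_knob [([0.478, 0.085, 0.114], 0.56), ([0.584, -0.048, 0.08], 0.34)]
scene stay [([0.597, -0.281, 0.08], 0.71), ([0.703, -0.155, 0.077], 0.68), ([0.597, -0.131, 0.075], 0.65), ([0.663, 0.01, 0.083], 0.63)]
scene meter [([0.477, 0.366, -0.0], 0.65)]
scene tape [([0.475, -0.31, 0.003], 0.67)]
scene gear [([0.625, -0.39, -0.0], 0.86)]
top case [([0.501, -0.06, 0.003], 0.93)]
top hinge [([0.581, -0.048, 0.08], 0.83)]
top bar [([0.434, -0.067, 0.124], 0.9)]
top bolt_knob [([0.478, 0.084, 0.115], 0.73)]
top stay [([0.699, -0.153, 0.078], 0.87), ([0.592, -0.277, 0.084], 0.8), ([0.596, -0.123, 0.081], 0.71), ([0.664, 0.007, 0.081], 0.62)]
top meter [([0.472, 0.368, 0.001], 0.96), ([0.475, 0.084, 0.114], 0.74)]
top tape [([0.478, -0.311, -0.004], 0.64)]
top gear [([0.627, -0.385, 0.001], 0.73)]
```

View pics/a.png

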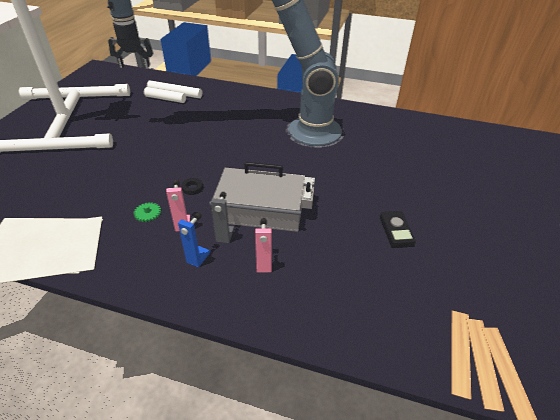

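View pics/b.png

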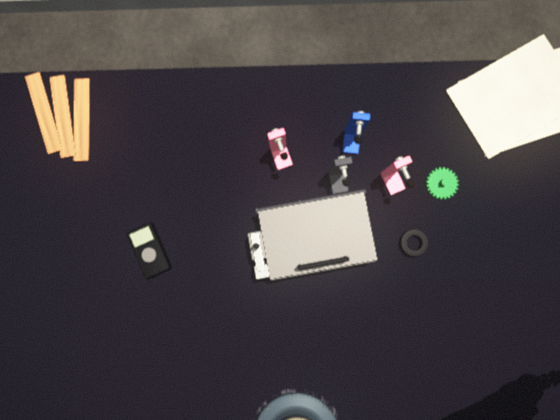

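The case (scene 215–315, 165–228) sits yawed slightly. The dark stay is at scene (220,220) and top (342,175); the pink and blue ones are look-alikes. Next I refine the yaw and compute the shift to the knob.

```bash
cat > h.py <<'E'
from cell import *
import numpy as np,cv2
from scipy.spatial.transform import Rotation as R
def pose():
    s=state();return np.array(s["eef_pos"]),R.from_rotvec(s["ee_rot"]),s
def down(psi,sgn): # tool x down, y along sgn*case x
    x=np.array([0,0,-1.]);y=sgn*np.array([np.cos(psi),np.sin(psi),0]);return R.from_matrix(np.c_[x,y,np.cross(x,y)])
def rel(p,Rt):
    p0,R0,_=pose();return np.round(R0.inv().apply(p-p0)*100,2),np.round((R0.inv()*Rt).as_rotvec(),3)
def ray(px,z,cam):
    c=calibration(cam);Rm=cv2.Rodrigues(np.array(c["rvec"]))[0];o=-Rm.T@np.array(c["tvec"]).ravel()
    d=Rm.T@np.linalg.inv(c["K"])@np.array([px[0],px[1],1.]);return o+d*(z-o[2])/d[2]
E
python3 - <<'E'
from h import *
a=read_camera("top")
m=trace("lid","top")
for n in("lid","bar","bolt_knob"):
  m=trace(n,"top")
  for d in m[:1]:
    k=d["mask"].astype(np.uint8);pts=np.argwhere(k)[:,::-1]
    z=.088 if n=="lid" else .12
    w=np.array([ray(p,z,"top")[:2] for p in pts],np.float32)*1000
    print(n,d["confidence"],len(pts),w.mean(0),cv2.minAreaRect(w))
p,r,_=pose();print(r.as_matrix().round(2))
for psi in(.15,):
  for s in(1,-1):
    print(s,rel(np.array([.478,.0845,.19]),down(psi,s)))
E
```

```text
Traceback (most recent call last):
  File "h.py", line 11, in ray
    c=calibration(cam);Rm=cv2.Rodrigues(np.array(c["rvec"]))[0];o=-Rm.T@np.array(c["tvec"]).ravel()
ValueError: time passes only in moves, steps and waits
```

```bash
sed -i 's/^def ray(px,z,cam):/def ray(px,z,c):/; s/c=calibration(cam);Rm/Rm/' h.py
python3 - <<'E'
from h import *
C=calibration("top")
a=read_camera("top")
for n in("lid","bar","bolt_knob"):
  for d in trace(n,"top")[:1]:
    pts=np.argwhere(d["mask"])[:,::-1]
    z=.088 if n=="lid" else .12
    w=np.array([ray(p,z,C)[:2] for p in pts],np.float32)*1000
    print(n,d["confidence"],len(pts),w.mean(0),cv2.minAreaRect(w))
p,r,_=pose();print(r.as_matrix().round(2))
for s in(1,-1):
    print(s,rel(np.array([.478,.0845,.19]),down(.15,s)))
E
```

```text
lid 0.94 7450 [497.41342  -57.944607] ((496.81793212890625, -44.11558532714844), (163.47384643554688, 290.6419982910156), 9.07192611694336)
bar 0.84 7363 [497.41254  -56.207333] ((496.2174072265625, -44.71754455566406), (159.60256958007812, 280.30926513671875), 8.971877098083496)
bolt_knob 0.75 319 [462.71436  81.33694] ((462.9912109375, 81.60345458984375), (86.98407745361328, 20.187381744384766), 9.162826538085938)
[[ 0.    0.26 -0.97]
 [-0.   -0.97 -0.26]
 [-1.    0.   -0.  ]]
1 (array([  5.23, -63.39, -48.36]), array([-1.461,  0.   , -0.   ]))
-1 (array([  5.23, -63.39, -48.36]), array([ 1.681, -0.   , -0.   ]))
```

```bash
python3 -m handwheel '[[0,-4,-7,-0.12,0,0,0],[0,-8,-11,-0.24,0,0,0],[0,-11,-16,-0.36,0,0,0],[0,-13,-21,-0.48,0,0,0],[0,-16,-26,-0.6,0,0,0],[0,-18,-30,-0.7,0,0,0],[0,-21,-34,-0.8,0,0,0],[0,-25,-37,-0.9,0,0,0],[0,-29,-39,-1,0,0,0],[0,-33,-40.5,-1.1,0,0,0],[0,-37,-42,-1.2,0,0,0],[0,-41,-43,-1.3,0,0,0],[0,-45,-44,-1.35,0,0,0],[1,-50,-45,-1.42,0,0,0],[2,-54,-46,-1.453,0,0,0],[3,-58,-47,-1.453,0,0,0],[4,-61,-48,-1.453,0,0,0],[5.2,-63.4,-48.4,-1.453,0,0,0],[5.2,-63.4,-48.4,-1.453,0,0,0],[5.2,-63.4,-48.4,-1.453,0,0,0]]' 20
python3 - <<'E'
from h import *
a=read_camera("wrist");cv2.imwrite("pics/c.png",a[:,:,::-1])
for c in("wrist",):
  for n in("bolt_knob","bar","hinge","case"):
    print(n,[(np.round(d["xyz"],4).tolist(),round(d["confidence"],2)) for d in spot_point(n,c)])
print(state()["joint_pos"])
E
```

```text
clock: 3.25
eef_pos: [0.4783, 0.0846, 0.1903]
ee_rot: [1.103, 1.273, -1.104]
ft_force: [0.0, -0.1, -1.1]
gripper_width: 0.0856
bolt_knob [([0.4771, 0.0858, 0.1135], 0.62)]
bar [([0.5001, -0.0571, -0.0012], 0.35)]
hinge [([0.5797, -0.0455, 0.0796], 0.94)]
case [([0.4976, -0.0602, 0.0008], 0.79)]
[ 0.32539763  0.29214862 -0.69119291  1.99916975  0.23253858  0.92724363
 -0.34617174]
```

View pics/c.png

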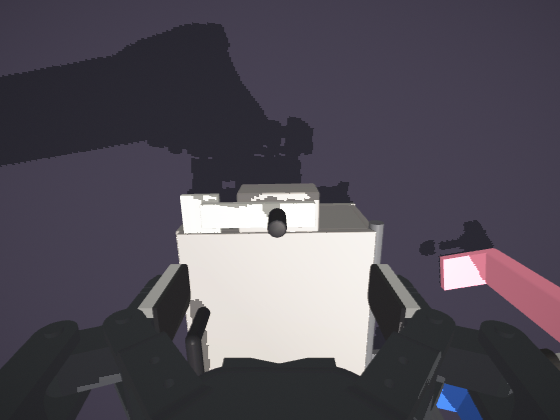

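The knob (278,225) is centred between the open fingers. I'll descend and grip it.

```bash
python3 -m handwheel '[[4,-0.1,-0.1,0,0,0,0],[7.8,-0.1,-0.1,0,0,0,60],[7.8,-0.1,-0.1,0,0,0,120],[7.8,-0.1,-0.1,0,0,0,230],[7.8,-0.1,-0.1,0,0,0,230],[7.8,-0.1,-0.1,0,0,0,230],[7.8,-0.1,-0.1,0,0,0,230],[7.8,-0.1,-0.1,0,0,0,230],[7.8,-0.1,-0.1,0,0,0,230]]' 20
```

```text
clock: 4.4
eef_pos: [0.4788, 0.0845, 0.1145]
ee_rot: [1.107, 1.268, -1.104]
ft_force: [-1.1, -1.1, 7.3]
gripper_width: 0.0132
```

```bash
python3 -m handwheel '[[0,0.4,0,0,0,0,230],[0,0.8,0,0,0,0,230],[0,1.2,0,0,0,0,230],[0,1.6,0,0,0,0,230],[0,2.0,0,0,0,0,230],[0,2.4,0,0,0,0,230],[0,2.8,0,0,0,0,230],[0,3.1,0,0,0,0,230],[0,3.3,0,0,0,0,230],[0,3.3,0,0,0,0,230]]' 20
```

```text
clock: 5.4
eef_pos: [0.5096, 0.0893, 0.1146]
ee_rot: [1.104, 1.271, -1.107]
ft_force: [-7.7, 1.5, 5.5]
gripper_width: 0.0133
```

```bash
python3 -m handwheel '[[0,0.3,0,0,0,0,230],[0,0.5,0,0,0,0,230],[0,0.7,0,0,0,0,230],[0,0.7,0,0,0,0,230]]' 20
```

```text
clock: 5.8
eef_pos: [0.51, 0.0894, 0.1144]
ee_rot: [1.093, 1.279, -1.12]
ft_force: [-19.5, -1.9, 18.8]
gripper_width: 0.0129
```

```bash
python3 -m handwheel '[[0,0,0,0,0,0,100],[0,0,0,0,0,0,100],[0,0,0,0,0,0,100],[-4,0,0,0,0,0,60],[-8,0,0,0,0,0,0],[-8,-3,0,0,0,0,0],[-8,-3,0,0,0,0,0]]' 20
python3 - <<'E'
from h import *
C=calibration("wrist");print(state()["ft_force"])
a=read_camera("wrist");cv2.imwrite("pics/d.png",a[:,:,::-1])
for n in("bolt_knob",):
    print(n,[(np.round(d["xyz"],4).tolist(),round(d["confidence"],2)) for d in spot_point(n,"wrist")])
read_camera("top");print([(np.round(d["xyz"],4).tolist(),round(d["confidence"],2)) for n in("bolt_knob","bar") for d in spot_point(n,"top")])
E
```

```text
clock: 6.5
eef_pos: [0.4803, 0.0853, 0.1959]
ee_rot: [1.092, 1.276, -1.12]
ft_force: [0.1, 0.6, -0.3]
gripper_width: 0.0853
[ 0.14806197  0.57102479 -0.25652726]
bolt_knob [([0.5085, 0.093, 0.1164], 0.95)]
[([0.432, -0.0692, 0.1233], 0.87), ([0.6279, -0.3854, -0.0003], 0.4)]
```

View pics/d.png

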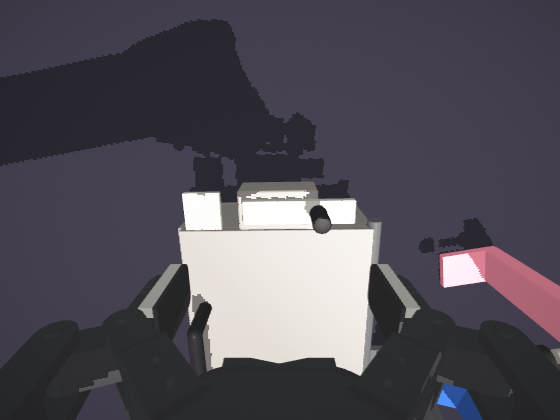

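```bash
python3 -c "
from h import *
print(rel(np.array([.5095,.0905,.123]),down(.158,1)),state()['joint_pos'])"
```

```text
(array([ 7.11,  2.88, -0.14]), array([-0.018,  0.005,  0.016])) [ 0.31697272  0.30259106 -0.69204366  1.97651368  0.23641499  0.95954733
 -0.3533808 ]
```

```bash
python3 -m handwheel '[[2,2.9,-0.1,-0.018,0.005,0.016,0],[5,2.9,-0.1,-0.018,0.005,0.016,60],[7.1,2.9,-0.1,-0.018,0.005,0.016,140],[7.1,2.9,-0.1,-0.018,0.005,0.016,230],[7.1,2.9,-0.1,-0.018,0.005,0.016,230],[7.1,2.9,-0.1,-0.018,0.005,0.016,230],[7.1,2.9,-0.1,-0.018,0.005,0.016,230],[7.1,3.1,-0.1,-0.018,0.005,0.016,230],[7.1,3.3,-0.1,-0.018,0.005,0.016,230],[7.1,3.5,-0.1,-0.018,0.005,0.016,230],[7.1,3.6,-0.1,-0.018,0.005,0.016,230],[7.1,3.6,-0.1,-0.018,0.005,0.016,230]]' 20
```

```text
clock: 7.95
eef_pos: [0.51, 0.0905, 0.1237]
ee_rot: [1.082, 1.287, -1.104]
ft_force: [-21.1, -2.9, 20.9]
gripper_width: 0.0128
```

```bash
python3 -m handwheel '[[0,-0.5,0,0,0,0,100],[0,-0.5,0,0,0,0,60],[0,-0.3,0,0,0,0,60],[-4,-0.3,0,0,0,0,0],[-8,-0.3,0,0,0,0,0],[-8,-0.3,0,0,0,0,0]]' 20; python3 -c "
from h import *
print(rel(np.array([.433,-.070,.195]),down(.158,1)),state()['ft_force'])"
```

```text
clock: 8.55
eef_pos: [0.5128, 0.092, 0.2092]
ee_rot: [1.089, 1.278, -1.095]
ft_force: [0.7, 0.5, -0.5]
gripper_width: 0.0856
(array([  1.49, -10.42,  14.75]), array([-0.   ,  0.003,  0.002])) [ 0.67241066  0.54561764 -0.49735687]
```

```bash
python3 -m handwheel '[[0,-3,4,0,0.003,0.002,0],[0,-5.5,8,0,0.003,0.002,0],[1,-8,12,0,0.003,0.002,0],[1.5,-10.4,14.7,0,0.003,0.002,0],[1.5,-10.4,14.7,0,0.003,0.002,0],[1.5,-10.4,14.7,0,0.003,0.002,0]]' 20; python3 - <<'E'
from h import *
a=read_camera("wrist");cv2.imwrite("pics/e.png",a[:,:,::-1])
for n in("bar","hinge"):
    print(n,[(np.round(d["xyz"],4).tolist(),round(d["confidence"],2)) for d in spot_point(n,"wrist")])
print(rel(np.array([.433,-.070,.115]),down(.158,1)),state()["joint_pos"].round(2))
E
```

```text
clock: 9.15
eef_pos: [0.4337, -0.0703, 0.1949]
ee_rot: [1.095, 1.277, -1.093]
ft_force: [0.7, 0.1, 0.4]
gripper_width: 0.0852
bar [([0.4299, -0.0708, 0.1221], 0.55), ([0.4758, -0.3109, -0.0015], 0.55)]
hinge [([0.584, -0.0445, 0.0794], 0.75)]
(array([ 8.02, -0.17,  0.15]), array([ 0.002, -0.   , -0.002])) [ 0.65  0.19 -0.65  2.09  0.15  0.9   0.07]
```

View pics/e.png

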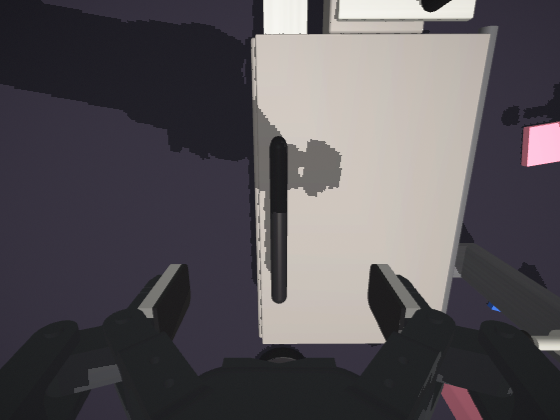

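The bar (col 279, rows 135–303) is centred between the fingers. I'll descend and grip it.

```bash
python3 -m handwheel '[[4,-0.1,0,0,0,0,40],[8,-0.1,0,0,0,0,100],[8,-0.1,0,0,0,0,150],[8,-0.1,0,0,0,0,240],[8,-0.1,0,0,0,0,240],[8,-0.1,0,0,0,0,240],[8,-0.1,0,0,0,0,240],[8,-0.1,0,0,0,0,240]]' 25; python3 - <<'E'
from h import *
# grasp-point shift in tool axes for lid angles, keeping tool pitch a (about tool z)
for th in np.arange(0,1.5,.1):
    f=lambda t:np.array([-150*np.cos(t)+43*np.sin(t),150*np.sin(t)+43*np.cos(t)])
    d=(f(th)-f(0))/10;print(round(th,1),"tool x",round(-d[1],2),"tool y",round(d[0],2))
E
```

```text
clock: 10.1
eef_pos: [0.4333, -0.0682, 0.1168]
ee_rot: [1.091, 1.279, -1.09]
ft_force: [-5.7, 1.4, 7.4]
gripper_width: 0.0112
0.0 tool x -0.0 tool y 0.0
0.1 tool x -1.48 tool y 0.5
0.2 tool x -2.89 tool y 1.15
0.3 tool x -4.24 tool y 1.94
0.4 tool x -5.5 tool y 2.86
0.5 tool x -6.66 tool y 3.9
0.6 tool x -7.72 tool y 5.05
0.7 tool x -8.65 tool y 6.3
0.8 tool x -9.46 tool y 7.63
0.9 tool x -10.12 tool y 9.04
1.0 tool x -10.65 tool y 10.51
1.1 tool x -11.02 tool y 12.03
1.2 tool x -11.24 tool y 13.57
1.3 tool x -11.3 tool y 15.13
1.4 tool x -11.21 tool y 16.69
```

```bash
python3 -m handwheel '[[-0.7,0.2,0,0,0,0,240],[-1.5,0.5,0,0,0,0,240],[-2.2,0.8,0,0,0,0,240],[-2.9,1.15,0,0,0,0,240],[-2.9,1.15,0,0,0,0,240]]' 25
```

```text
clock: 10.6
eef_pos: [0.4446, -0.0664, 0.1468]
ee_rot: [1.09, 1.278, -1.091]
ft_force: [-4.0, 0.2, 0.7]
gripper_width: 0.011
```

```bash
python3 -m handwheel '[[-0.7,0.4,0,0,0,0,240],[-1.35,0.8,0,0,0,0,240],[-2.6,1.7,0,0,0,0,240],[-3.8,2.75,0,0,0,0,240],[-4.8,3.9,0,0,0,0,240],[-5.3,4.5,0,0,0,0,240],[-5.75,5.15,0,0,0,0,240],[-6.2,5.8,0,0,0,0,240],[-6.55,6.5,0,0,0,0,240],[-6.9,7.2,0,0,0,0,240],[-7.25,7.9,0,0,0,0,240],[-7.5,8.6,0,0,0,0,240],[-7.75,9.35,0,0,0,0,240],[-7.95,10.1,0,0,0,0,240],[-8.15,10.9,0,0,0,0,240],[-8.25,11.65,0,0,0,0,240],[-8.35,12.4,0,0,0,0,240],[-8.4,13.2,0,0,0,0,240],[-8.4,14,0,0,0,0,240],[-8.4,14,0,0,0,0,240]]' 25; python3 - <<'E'
from h import *
a=read_camera("scene");cv2.imwrite("pics/f.png",cv2.resize(a[100:300,130:390],None,fx=2.5,fy=2.5)[:,:,::-1])
E
```

```text
clock: 12.6
eef_pos: [0.5851, -0.0439, 0.2318]
ee_rot: [1.093, 1.275, -1.088]
ft_force: [0.0, -1.4, 4.0]
gripper_width: 0.0114
```

View pics/f.png

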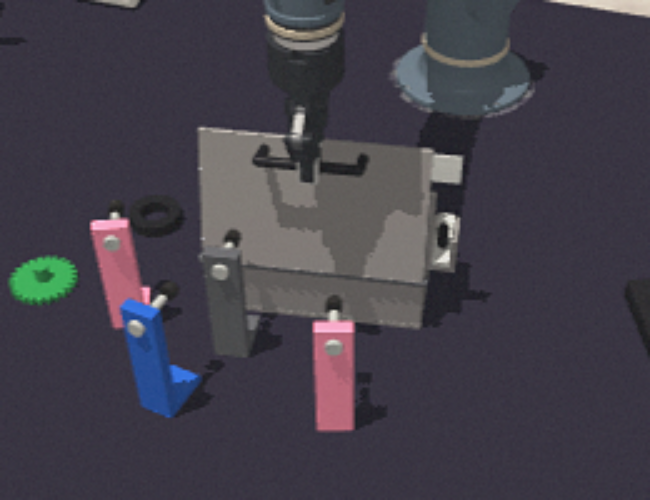

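Lid is at about 1.3 rad, with the bar held mid-length at crop (307,165). I'll take it to about 1.48 (still short of the earliest stop), let go and lift clear.

```bash
python3 -m handwheel '[[0,0.6,0,0,0,0,240],[0.1,1.2,0,0,0,0,240],[0.1,1.8,0,0,0,0,240],[0.2,2.4,0,0,0,0,240],[0.2,2.4,0,0,0,0,240],[0.2,2.4,0,0,0,0,200],[0.2,2.4,0,0,0,0,200],[0.2,2.4,0,0,0,0,200],[-2,2.4,0,0,0,0,200],[-5,2.4,0,0,0,0,200],[-8,2.4,0,0,0,0,200],[-8,2.4,0,0,0,0,200]]' 25; python3 - <<'E'
from h import *
psi=.158;e=np.array([np.cos(psi),np.sin(psi),0]);H=np.array([.581,-.0465,.08])
p,r,s=pose();print((p-H)@e,s["ft_force"].round(2))
print(rel(H-e*.055+[0,0,.24],down(psi,1)));print(rel(H-e*.055+[0,0,.146],down(psi,1)))
E
```

```text
clock: 13.85
eef_pos: [0.6104, -0.0393, 0.3168]
ee_rot: [1.096, 1.268, -1.081]
ft_force: [0.3, 0.3, 0.2]
gripper_width: 0.0186
0.030162623677049676 [0.35 0.27 0.19]
(array([-0.45, -8.51,  0.23]), array([ 0.002,  0.003, -0.015]))
(array([ 8.95, -8.65,  0.2 ]), array([ 0.002,  0.003, -0.015]))
```

```bash
python3 -m handwheel '[[-0.5,-4,0.2,0,0,-0.015,255],[-0.5,-8.5,0.2,0,0,-0.015,255],[-0.5,-8.6,0.2,0,0,-0.015,255],[4,-8.6,0.2,0,0,-0.015,255],[8.9,-8.6,0.2,0,0,-0.015,255],[8.9,-8.6,0.2,0,0,-0.015,255],[8.9,-8.6,0.2,0,0,-0.015,255],[8.9,-8.2,0.2,0,0,-0.015,255],[8.9,-7.8,0.2,0,0,-0.015,255],[8.9,-7.4,0.2,0,0,-0.015,255],[8.9,-7,0.2,0,0,-0.015,255],[8.9,-7,0.2,0,0,-0.015,255],[8.9,-7,0.2,0,0,-0.015,255]]' 20; python3 - <<'E'
from h import *
psi=.158;e=np.array([np.cos(psi),np.sin(psi),0]);H=np.array([.581,-.0465,.08])
p,r,s=pose();print((p-H)@e,s["ft_force"].round(2))
a=read_camera("scene");cv2.imwrite("pics/g.png",cv2.resize(a[100:300,130:390],None,fx=2.5,fy=2.5)[:,:,::-1])
E
```

```text
clock: 15.15
eef_pos: [0.543, -0.0524, 0.2268]
ee_rot: [1.088, 1.278, -1.092]
ft_force: [0.4, 0.9, 0.8]
gripper_width: 0.0001
-0.03843293549078052 [0.45 0.86 0.78]
```

View pics/g.png

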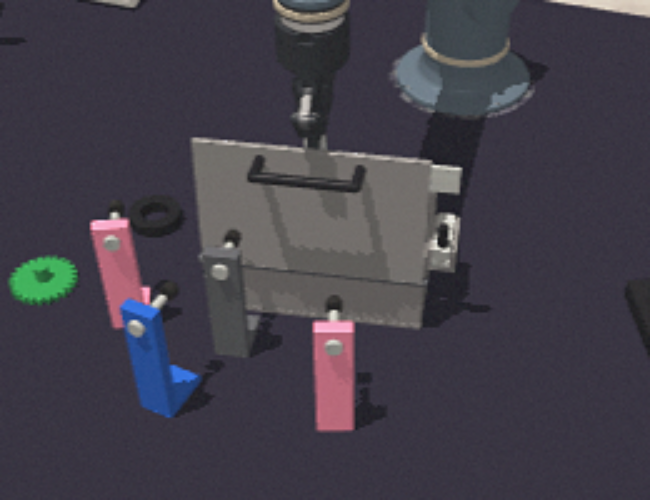

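The fingers are behind the lid, with no contact yet. I'll advance in small steps and read the force.

```bash
python3 -m handwheel '[[0,0.3,0,0,0,0,255],[0,0.6,0,0,0,0,255],[0,0.9,0,0,0,0,255],[0,1.2,0,0,0,0,255],[0,1.4,0,0,0,0,255],[0,1.6,0,0,0,0,255]]' 20;  python3 -m handwheel '[[0,0.1,0,0,0,0,255],[0,0.2,0,0,0,0,255],[0,0.3,0,0,0,0,255],[0,0.4,0,0,0,0,255]]' 20
```

```text
clock: 15.8
eef_pos: [0.5586, -0.05, 0.2267]
ee_rot: [1.088, 1.278, -1.093]
ft_force: [-2.0, -0.6, 1.1]
gripper_width: 0.0001
clock: 16.2
eef_pos: [0.5626, -0.0494, 0.2268]
ee_rot: [1.088, 1.278, -1.093]
ft_force: [-2.3, 0.3, 1.6]
gripper_width: 0.0003
```

```bash
python3 -m handwheel '[[0,0.15,0,0,0,0,255],[0,0.3,0,0,0,0,255],[0,0.4,0,0,0,0,255],[0,0.5,0,0,0,0,255]]' 20
```

```text
clock: 16.6
eef_pos: [0.5677, -0.0486, 0.2267]
ee_rot: [1.088, 1.278, -1.093]
ft_force: [-1.3, -1.0, 1.3]
gripper_width: 0.0002
```

```bash
python3 -m handwheel '[[0,0.1,0,0,0,0,255],[0,0.2,0,0,0,0,255],[0,0.3,0,0,0,0,255]]' 20
```

```text
clock: 16.9
eef_pos: [0.5707, -0.048, 0.2267]
ee_rot: [1.088, 1.278, -1.093]
ft_force: [-1.3, 0.5, 2.1]
gripper_width: 0.0001
```

```bash
python3 -m handwheel '[[0,0.1,0,0,0,0,255],[0,0.2,0,0,0,0,255],[0,0.3,0,0,0,0,255]]' 20
```

```text
clock: 17.2
eef_pos: [0.5736, -0.0476, 0.2266]
ee_rot: [1.088, 1.279, -1.093]
ft_force: [-1.7, -0.7, 1.0]
gripper_width: -0.0003
```

```bash
python3 -m handwheel '[[0,0.1,0,0,0,0,255],[0,0.2,0,0,0,0,255],[0,0.3,0,0,0,0,255]]' 20
```

```text
clock: 17.5
eef_pos: [0.5766, -0.0472, 0.2265]
ee_rot: [1.088, 1.279, -1.094]
ft_force: [-0.9, -1.0, 0.9]
gripper_width: 0.0001
```

```bash
python3 - <<'E'
from h import *
a=read_camera("scene");cv2.imwrite("pics/i.png",cv2.resize(a[150:250,190:330],None,fx=5,fy=5,interpolation=cv2.INTER_CUBIC)[:,:,::-1])
E
```

```text
(no output)
```

View pics/i.png

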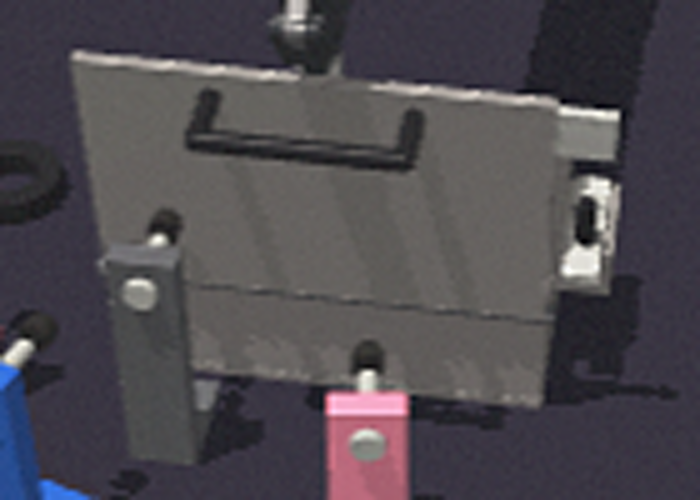

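```bash
python3 -m handwheel '[[0,0.1,0,0,0,0,255],[0,0.2,0,0,0,0,255],[0,0.3,0,0,0,0,255]]' 20
```

```text
clock: 17.85
eef_pos: [0.5796, -0.0466, 0.2263]
ee_rot: [1.088, 1.279, -1.094]
ft_force: [-1.7, 0.1, -0.0]
gripper_width: -0.0001
```

```bash
python3 -c "
from h import *
C=calibration('top');a=read_camera('top');cv2.imwrite('pics/j.png',cv2.resize(a[140:290,240:390],None,fx=4,fy=4,interpolation=cv2.INTER_CUBIC)[:,:,::-1])"
```

```text
(no output)
```

View pics/j.png

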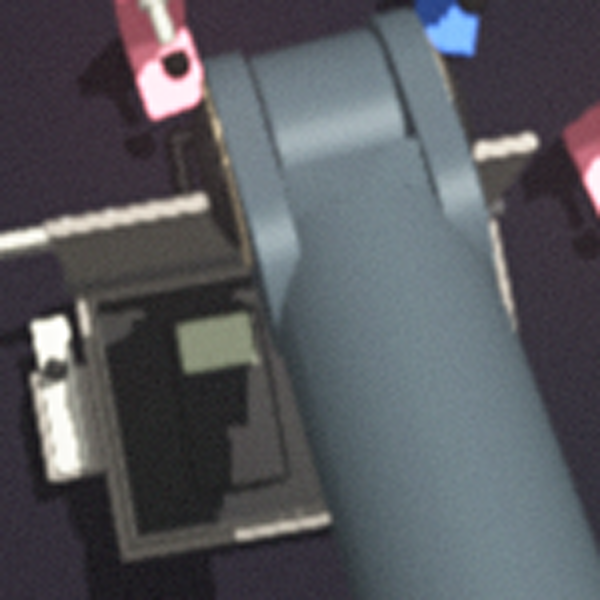

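The arm hides the ball from the top camera, so I'll keep feeling for it in 3 mm steps.

```bash
python3 -m handwheel '[[0,0.1,0,0,0,0,255],[0,0.2,0,0,0,0,255],[0,0.3,0,0,0,0,255]]' 20
```

```text
clock: 18.2
eef_pos: [0.5827, -0.0461, 0.2261]
ee_rot: [1.088, 1.279, -1.094]
ft_force: [-1.1, -0.7, -1.5]
gripper_width: -0.0003
```

```bash
python3 - <<'E'
# ball tip guess from first top picture: dark ball pixels near the stay
from h import *
C=calibration("top");b=cv2.imread("pics/b.png")
psi=.158;e=np.array([np.cos(psi),np.sin(psi),0]);f=np.array([-e[1],e[0],0]);H=np.array([.581,-.0465,.08])
g=cv2.cvtColor(b,cv2.COLOR_BGR2GRAY)
K=np.array(C["K"])
for xr in range(20,75,3):
    P=H-.085*f+e*xr/1000+[0,0,.06]
    px,_=cv2.projectPoints(P[None],np.array(C["rvec"]),np.array(C["tvec"]),K,None);u,v=px.ravel()
    print(xr,round(u,1),round(v,1),g[int(round(v)),int(round(u))-3:int(round(u))+4])
E
```

```text
20 346.1 184.4 [75 52 45 41 46 49 52]
23 345.8 183.1 [55 46 48 54 52 52 52]
26 345.6 181.9 [49 48 49 53 56 52 49]
29 345.3 180.6 [75 46 47 53 54 52 53]
32 345.1 179.3 [112  88  84  75  60  50  53]
35 344.8 178.1 [134 125 118 106  69  55  51]
38 344.6 176.8 [139 145 147 134  93  61  54]
41 344.3 175.5 [121 134 160 191 201 157  84]
44 344.1 174.3 [ 69 115 189 230 233 190 101]
47 343.9 173.0 [ 61 124 204 240 232 165  86]
50 343.6 171.7 [ 75 142 220 250 234 147  66]
53 343.4 170.5 [ 58  97 171 223 245 221 121]
56 343.1 169.2 [103 130 183 220 229 194 102]
59 342.9 167.9 [138 169 197 218 215 178 126]
62 342.6 166.7 [150 182 208 232 226 203 175]
65 342.4 165.4 [ 96  97  99 108 116 123 146]
68 342.2 164.1 [120 113 114 108 108 105 103]
71 341.9 162.9 [130 131 130 127 127 123 118]
74 341.7 161.6 [130 128 131 133 131 134 133]
```

```bash
python3 -m handwheel '[[0,0.1,0,0,0,0,255],[0,0.2,0,0,0,0,255],[0,0.3,0,0,0,0,255]]' 20
```

```text
clock: 18.5
eef_pos: [0.5849, -0.0457, 0.2258]
ee_rot: [1.087, 1.281, -1.095]
ft_force: [-4.9, -0.2, 0.6]
gripper_width: 0.0002
```

Force is rising, so this is probably the stop. I'll hold and read, then go finely.

```bash
python3 -m handwheel '[[0,0.05,0,0,0,0,255],[0,0.1,0,0,0,0,255],[0,0.1,0,0,0,0,255]]' 20; python3 -c "
from h import *
for i in range(3): print(state()['ft_force'].round(2)); read_camera('scene')"
```

```text
clock: 18.8
eef_pos: [0.5854, -0.0457, 0.2258]
ee_rot: [1.086, 1.282, -1.097]
ft_force: [-6.2, -0.6, 2.1]
gripper_width: 0.0004
[-6.21 -0.55  2.14]
[-4.11 -0.76  2.16]
[-4.83 -0.34  1.62]
```

```bash
python3 -m handwheel '[[0,0.1,0,0,0,0,255],[0,0.15,0,0,0,0,255],[0,0.2,0,0,0,0,255],[0,0.2,0,0,0,0,255]]' 20; python3 -c "
from h import *
for i in range(3): print(state()['ft_force'].round(2)); read_camera('scene')"
```

```text
clock: 19.35
eef_pos: [0.5863, -0.0455, 0.2257]
ee_rot: [1.084, 1.283, -1.099]
ft_force: [-7.1, -1.5, 2.9]
gripper_width: -0.0002
[-7.13 -1.55  2.85]
[-6.37 -0.26  2.44]
[-6.63 -1.41  2.2 ]
```

The lid is firmly on the rubber: about 5 N beyond friction, and rising with travel. I'll back off gently.

```bash
python3 -m handwheel '[[0,-0.2,0,0,0,0,255],[0,-0.5,0,0,0,0,255],[0,-1.2,0,0,0,0,255],[0,-3,0,0,0,0,255],[0,-6,0,0,0,0,255],[-4,-8,0,0,0,0,255],[-9,-9,0,0,0,0,255],[-9,-13,0,0,0,0,255],[-9,-13,0,0,0,0,255],[-9,-13,0,0,0,0,255],[-9,-13,0,0,0,0,255]]' 20; python3 - <<'E'
from h import *
a=read_camera("scene");t=read_camera("top")
print(state()["ft_force"].round(1),[(n,np.round(d["xyz"],3).tolist(),round(d["confidence"],2)) for n in("bar","bolt_knob","meter","tape","gear") for d in spot_point(n,"scene")[:1]+spot_point(n,"top")[:1]])
h=lambda x:cv2.resize(x,(400,400))[:,:,::-1]
cv2.imwrite("pics/k.png",np.hstack([h(a[140:260,190:310]),h(t[140:290,240:390])]))
E
```

```text
clock: 20.6
eef_pos: [0.459, -0.0657, 0.3166]
ee_rot: [1.085, 1.283, -1.098]
ft_force: [0.9, 0.0, 0.2]
gripper_width: 0.0002
[ 0.4  0.4 -0.3] [('bar', [0.638, -0.04, 0.225], 0.69), ('bar', [0.64, -0.037, 0.224], 0.79), ('bolt_knob', [0.511, 0.092, 0.115], 0.65), ('bolt_knob', [0.509, 0.091, 0.115], 0.59), ('meter', [0.472, 0.364, -0.001], 0.6), ('meter', [0.473, 0.368, -0.001], 0.9), ('tape', [0.476, -0.31, 0.002], 0.8), ('tape', [0.48, -0.312, -0.004], 0.64), ('gear', [0.626, -0.392, 0.001], 0.56), ('gear', [0.628, -0.389, 0.001], 0.97)]
```

View pics/k.png

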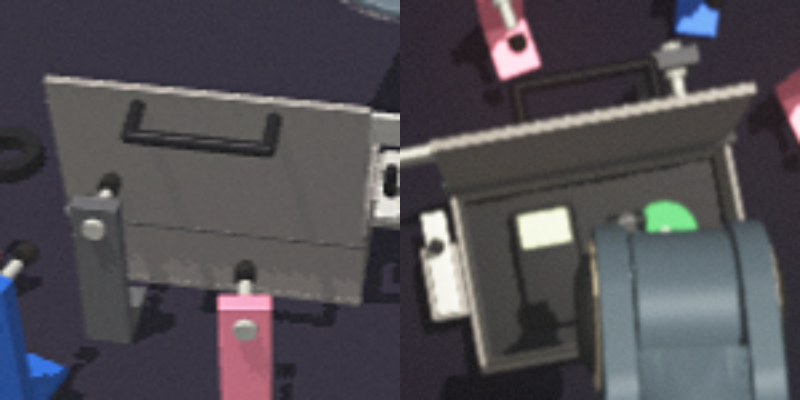

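```bash
python3 - <<'E'
from h import *
C=calibration("top");b=cv2.imread("pics/b.png")
psi=.158;e=np.array([np.cos(psi),np.sin(psi),0]);f=np.array([-e[1],e[0],0]);H=np.array([.581,-.0465,.08])
c=cv2.resize(b[150:210,310:380],None,fx=8,fy=8,interpolation=cv2.INTER_CUBIC)
c=np.clip(c*1.5,0,255).astype(np.uint8)
for xr in (0,15,23,41,62):
    px,_=cv2.projectPoints((H-.085*f+e*xr/1000+[0,0,.06])[None],np.array(C["rvec"]),np.array(C["tvec"]),np.array(C["K"]),None);u,v=px.ravel()
    p=(int((u-309.5)*8),int((v-149.5)*8));print(xr,p);cv2.line(c,(p[0]+60,p[1]),(p[0]+120,p[1]),(0,255,255),1)
s=cv2.imread("pics/a.png")
cs=cv2.resize(np.roll(s,0,1)[185:250,195:245],(370,480),interpolation=cv2.INTER_CUBIC)
k=cv2.cvtColor(read_camera("scene"),cv2.COLOR_RGB2BGR)
cv2.imwrite("pics/l.png",np.hstack([cv2.resize(c,(430,369)),cv2.resize(k[175:235,195:255],(369,369),interpolation=cv2.INTER_CUBIC)]))
E
```

```text
0 (305, 347)
15 (295, 296)
23 (290, 269)
41 (278, 208)
62 (265, 137)
```

View pics/l.png

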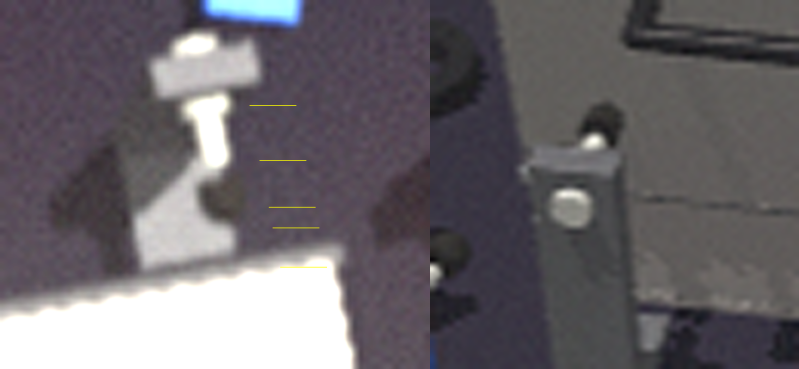

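The ball front measures about 17 ± 2 mm behind the hinge. The felt contact (lid about 1.68 rad) puts the lid face about 15 mm behind, so they agree, and the right-hand crop shows the ball at (600,125) against the lid.

```bash
python3 -c "
from h import *
print(state()['clock'],hand_in())"
```

```text
the job is handed in; nothing more can be done
21.25 None
```

The case is unbolted, its lid is open and resting on the rubber stop, and the job is handed in at 21.3 s of the 64 s allowed.

- **Bolt:** I slid it about 32 mm, until it stopped hard. A second push from a higher grip ended at the same place at about 20 N. The measured travel is slightly short of the nominal 35 mm, probably because the bolt did not start exactly at 0.
- **Lid:** I raised it by the bar to about 1.48 rad, let go, then pushed it from behind with closed fingers in steps of 3 mm or less. I met the stop at about 1.68 rad and pressed to about 6.7 N at the fingers. That is about 5 N beyond friction, or roughly 12 N on the rubber.
- **Last checks:** The arm is clear of everything, with under 1 N at the wrist. The networks put the bar where a lid at about 1.68 rad would have it, and the bolt knob at the open end. The meter, tape and gear are within about 4 mm of where they started, which is the networks' accuracy.
- **Disagreement:** My first estimate of the stop from the picture was 1.78 rad. A closer crop put the ball about 17 mm behind the hinge, against about 15 mm felt, which is within the measuring error.

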